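Stack the waxed parts drawers head to tail on the carry board

TASK

Stack the four waxed parts drawers on the plywood carry board so that they can be carried off together: stand the deepest on the middle of the board with its long side along the board's, then the others on it in order of depth, the shallowest on top. Turn each drawer end for end over the one below, so that the knobs point alternately to opposite ends and the lip of its front hooks down over the back of the drawer beneath, and let it down fully until it sits level. Set them down, do not drop them, and leave the wax tin and the sanding block where they are.

Things in the scene. Friction and masses are not known exactly. Their poses are not given: they have to be found in the camera images.
- drawer_68_mid (a point): centre of the deepest wooden parts drawer, 68 mm from box bottom to rim, about 0.24 kg: on the middle line, 34 mm below the rim, 42 above the underside of its runners. x axis from front to back, y across, z up. Box 110 mm long, 80 wide. Grasp it by the divider along its middle: 10 thick, top 2 below the rim, 29 mm free on either side down to the 5 thick bottom
- drawer_68_knob (a point): middle of the brass knob on the front of drawer_68, 71 mm from its centre in its -x direction, at the same height; knob 16 mm across, sticks out 16 mm
- drawer_58_mid (a point): centre of the second deepest wooden parts drawer, 58 mm from box bottom to rim, about 0.21 kg: on the middle line, 29 mm below the rim, 37 above the underside of its runners. x axis from front to back, y across, z up. Otherwise exactly like drawer_68
- drawer_58_knob (a point): middle of the brass knob on the front of drawer_58, 71 mm from its centre in its -x direction, at the same height; knob 16 mm across, sticks out 16 mm
- drawer_48_mid (a point): centre of the third deepest wooden parts drawer, 48 mm from box bottom to rim, about 0.18 kg: on the middle line, 24 mm below the rim, 32 above the underside of its runners. x axis from front to back, y across, z up. Otherwise exactly like drawer_68
- drawer_48_knob (a point): middle of the brass knob on the front of drawer_48, 71 mm from its centre in its -x direction, at the same height; knob 16 mm across, sticks out 16 mm
- drawer_38_mid (a point): centre of the shallowest wooden parts drawer, 38 mm from box bottom to rim, about 0.15 kg: on the middle line, 19 mm below the rim, 27 above the underside of its runners. x axis from front to back, y across, z up. Otherwise exactly like drawer_68
- drawer_38_knob (a point): middle of the brass knob on the front of drawer_38, 71 mm from its centre in its -x direction, at the same height; knob 16 mm across, sticks out 16 mm
- drawer_68_lip (a point): middle of the lower edge of the front's lip, the same on all four drawers (59 mm from the centre in -x): the lip is 8 mm thick, 88 wide, lies against the front end of the box, stands 6 mm above the rim and hangs 7 mm below the box bottom
- drawer_68_runners (a point): middle of the underside of drawer_68, between its two runners (same on all four): rounded strips 10 mm wide, 8 mm deep under the box bottom, at y = -25 and +25, from x = -40 to 44 mm; on them the drawer stands level on a flat surface
- drawer_68_rim (a point): centre of drawer_68 at rim height. A drawer seated on another, turned end for end: its box bottom lies on the lower rim, runners inside the lower box (4 mm play either side), the lower back (7 mm thick) between its lip and runner ends: its centre then is 0 to 8 mm towards the lower drawer's back, and half the sum of both depths above the lower centre
- board_top (a point): middle of the top face of the carry board, 24 mm above the saw top: plain plywood board 190 mm long (x) x 130 mm wide (y), 12 mm thick on two cleats, cannot be moved; z up
- wax_tin: round tin of paste wax with a red lid, 74 mm across, 40 mm high, beyond the board; bystander; origin under its centre
- sanding_block: cork sanding block 65 x 100 x 30 mm, beyond the board; bystander; origin under its centre

How it is judged:
By the outcome, as a careful person would: the job done as asked, in the order asked, and still so for the second after the job is handed in, with the robot touching nothing.
It also fails if it takes over 72 s, if anything falls off the work surface, if the arm or the gripper's body presses on something with over 40 N, if the wrist force passes 120 N, or if a joint passes its speed limit or range.

ROBOT

A 6-joint arm with a two-finger parallel gripper is mounted at the origin on the work surface; the furniture and walls round the work are solid. World frame = base frame: x ahead of the robot, y to its left, z up, the work surface at z = 0. Lengths are in m, angles in rad, forces in N, time in s.
With the tool pointing down it reaches from about 0.35 to 0.975 m from the base axis. Payload 17.4 kg.
Tool frame: the origin (TCP) lies midway between the tips of the shut fingers; the grasp point (between the pads) lies 19 mm behind it; z points along the fingers, y is the line along which they close (so a half turn about z gives the same grasp; the last joint's range is limited). The gripper opens to 85 mm and grips with 20 to 120 N. Pads are 22 mm wide; open, the fingers measure 114 mm over their backs; the gripper's body (76 mm by 85 mm) begins 54 mm behind the grasp point. The pads swing forward as they close: fully open they stand 13 mm farther back than shut.
Start: joints at [1.201, 0.116, 1.442, -0, 1.584, -0.038], TCP at [0.22, 0.638, 0.231] pointing down, gripper open.
Joint ranges: [-2.83, 2.83], [-0.83, 2.19], [0.07, 2.5], [-1.14, 4.28], [0.01, 3], [-2.97, 2.97]. Speed limits (rad/s): [1.89, 1.89, 2.22, 3.14, 3.14, 3.14].

INTERFACE

Orientations are given as [roll, pitch, yaw] about the fixed x, y, z axes, in that order (R = Rz(yaw) Ry(pitch) Rx(roll)).
In Python, from rig import arm, optics gives the robot as it stands. The module is installed in compiled form; this text tells all that it offers.
- The arm moves only by the shell command python3 -m inch 'ROWS' [FORCE]. ROWS is JSON, a list of rows, each a list of 5 numbers: the shift along the tool's x, y, z in units of 40 mm (1.0 is 40 mm), then the turn about the tool's z in rad, then the finger opening in mm, from 0 to 85.4. A call has exactly 5 rows; each row shifts and turns the commanded pose from where the row before left it, along the tool's axes as they then stand; what a row does not reach is not made up. A row lasts 1/12 s, in which the tool goes at most 41.7 mm and 7.16 degrees, less where a joint would pass 70% of its speed; a pose out of reach is approached as far as the arm can. A call is refused whole if a number of a shift passes 1 or a number of a turn 0.125, either way. A call with a gripper value outside its range is refused whole. The fingers move at their own pace and stop on an object; FORCE is the grip in N (left out, the last holds). Time passes only in rows, so rows that do not move let the fingers close, or fill a call up. It gives the time, the measured TCP pose, the force, the opening and the grip force at its end, in the units of the state.
- arm.get_state(): the state, without advancing time (a new reading comes with each control period).
- optics.camera(name): name is "side" or "top" or "wrist"; returns the picture (480x640x3 uint8, red, green, blue); there is no depth.
- optics.camera_params(name): a dict with "fov_y" (degrees; the focal length in pixels is half the picture's height over the tangent of half this angle, whatever the lens; pixels are square), "cx", "cy" (the principal point, pixels), "xyz" and "rotation" of the camera in the world. Camera axes: x right, y up, looking along -z (the intrinsics and any distortion apply to the point x, -y, -z); pixel columns grow to the right and rows downward; lengths in m; the calibration is good to about 2 mm. A picture is of the moment at which its call begins: read the wrist's pose just before it. camera_params takes no time and is no camera call; for the wrist camera it gives the pose at the moment of the call.
- arm.finish_job(): hands the job in; it is judged then, once.
The state is a dict: "clock": time; "joint_positions": joint angles; "joint_vel": joint speeds; "joint_torque": joint torques, N m; "tcp_pos": TCP position; "orientation": TCP orientation; "wrist_force": force on the tool from outside, world axes, zero at the start; "ft_torque": the same for the moment, N m; "finger_gap": finger opening in m; "finger_force": force on a finger pad.
Only numpy, scipy, OpenCV 4.12 (cv2) and the standard library are available. Lean on these libraries where they do the work, as an engineer would, in place of code of your own. Each camera call takes 0.05 s, during which the arm holds its last target. There are 200 camera calls.

## Working session

There is one attempt and no reset: what is moved stays moved. The work goes in short steps, Python scripts to look and compute and a shell command to move; the robot and the scene stay as the last step left them, time stands still between calls to the robot, and variables do not carry over. Pictures are saved under pics/ and viewed, at most 10 in all, crops included, and the job is handed in when it is done.

```bash
mkdir -p pics; python3 - <<'E'
from rig import arm, optics
import cv2, numpy as np
for n in ("top","side"):
    p=optics.camera_params(n); print(n,p)
    im=optics.camera(n); np.save(f"pics/{n}0.npy",im); cv2.imwrite(f"pics/{n}0.png",im[:,:,::-1])
print(optics.camera_params("wrist"))
s=arm.get_state(); print(s)
E
```

```text
top {'fov_y': 49.977361399922174, 'cx': 329.7689581669711, 'cy': 239.97862061622521, 'xyz': array([ 0.29306848, -0.01908281,  1.23686375]), 'rotation': array([ 0.15080723,  0.0169608 , -1.57923551])}
side {'fov_y': 44.3648506477265, 'cx': 318.8463062522599, 'cy': 237.8457738788976, 'xyz': array([ 0.36314228, -0.87725272,  0.81975971]), 'rotation': array([ 0.87574255, -0.01224839, -0.12738969])}
{'fov_y': 66.74511201526892, 'cx': 318.2626626113958, 'cy': 243.43644502868187, 'xyz': array([0.15204754, 0.66191124, 0.37372089]), 'rotation': array([-0.28868665,  0.00193807,  1.2388282 ])}
{'clock': 0.1, 'joint_positions': array([ 1.20114872e+00,  1.16443931e-01,  1.44221483e+00,  2.53024884e-05,
        1.58399398e+00, -3.77941748e-02]), 'joint_vel': array([ 8.80067343e-06, -2.43955671e-04, -1.37568212e-03,  1.53725080e-03,
        1.88329787e-03, -4.61275190e-05]), 'joint_torque': array([ 1.98966321e-03, -7.33668852e+01, -6.33782530e+01, -9.72132830e-05,
        5.44465554e-03, -1.80663898e-05]), 'tcp_pos': array([0.21984704, 0.6380103 , 0.23062184]), 'orientation': array([-3.14053427e+00, -6.53383124e-05,  2.80973951e+00]), 'wrist_force': array([-0.54482716, -0.20587493,  0.58392097]), 'ft_torque': array([-0.03748697,  0.01646251,  0.03646461]), 'finger_force': 0.0, 'finger_gap': 0.08534866168029938}
```

View pics/top0.png

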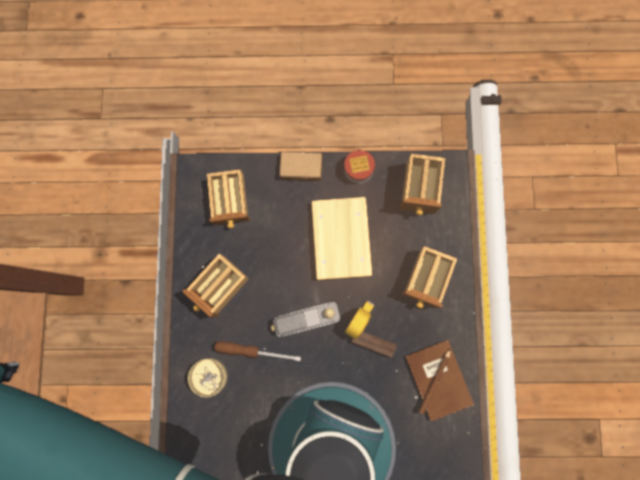

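View pics/side0.png

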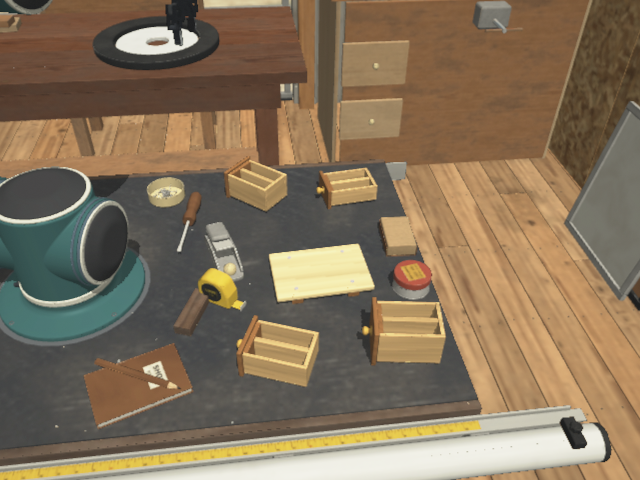

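```bash
cat > h.py <<'E'
import numpy as np, cv2
from scipy.spatial.transform import Rotation as R
from scipy.optimize import least_squares
from rig import arm, optics
def proj(P,p):
    f=240/np.tan(np.radians(p["fov_y"])/2)
    c=(np.atleast_2d(P)-p["xyz"])@R.from_euler("xyz",p["rotation"]).as_matrix()
    return np.c_[p["cx"]+f*c[:,0]/-c[:,2], p["cy"]-f*c[:,1]/-c[:,2]]
def ray(uv,p):
    f=240/np.tan(np.radians(p["fov_y"])/2)
    d=np.array([(uv[0]-p["cx"])/f,-(uv[1]-p["cy"])/f,-1])
    return R.from_euler("xyz",p["rotation"]).as_matrix()@d
def atz(uv,z,p):
    d=ray(uv,p); return p["xyz"]+d*(z-p["xyz"][2])/d[2]
def tri(obs):  # [(uv,params),...]
    f=lambda X: np.concatenate([proj(X,p)[0]-uv for uv,p in obs])
    r=least_squares(f,[.6,0,.05]); return r.x, np.abs(r.fun).max()
E
python3 - <<'E'
import numpy as np,cv2
t=np.load("pics/top0.npy")[:,:,::-1]; s=np.load("pics/side0.npy")[:,:,::-1]
def crop(im,u,v,w,h,k):
    c=cv2.resize(im[v:v+h,u:u+w],None,fx=k,fy=k,interpolation=cv2.INTER_CUBIC)
    for x in range(-u%10,w,10): cv2.line(c,(x*k,0),(x*k,6 if (u+x)%50 else 14),(0,0,255),1)
    for y in range(-v%10,h,10): cv2.line(c,(0,y*k),(6 if (v+y)%50 else 14,y*k),(0,0,255),1)
    cv2.putText(c,f"{u},{v}",(16,h*k-4),0,.4,(0,255,0),1); return c
a=np.hstack([crop(t,u,v,66,66,3) for u,v in((390,148),(400,240),(195,162),(182,250))])
b=np.hstack([crop(s,u,v,99,88,2) for u,v in((355,285),(230,305),(302,155),(215,150))])
c=np.hstack([crop(t,295,185,99,99,2),crop(s,260,235,122,99,2)]); c=np.hstack([c,np.zeros((c.shape[0],792-c.shape[1],3),np.uint8)])
cv2.imwrite("pics/comp.png",np.vstack([a,b,c]))
E
```

```text
(no output)
```

View pics/comp.png

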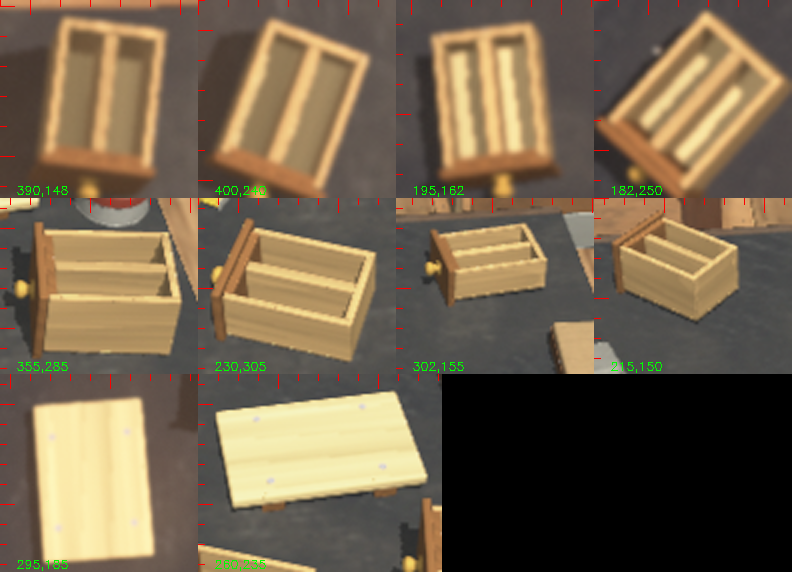

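The board and four drawers are clear in both views: the deep one at upper right in the top view, C and D on the left, all knobs towards the robot. Next I triangulate the back rim corners and the board corners.

```bash
python3 - <<'E'
from h import *
t,s=optics.camera_params("top"),optics.camera_params("side")
D={"A":[((412.3,154.7),(439,303)),((445,158.7),(445,335))],
"B":[((424.7,246.7),(318.5,332.5)),((457.3,259.3),(307,366))],
"C":[((207.3,173.7),(369,169)),((241.3,169.7),(376.5,186.5))],
"D":[((219.3,254.3),(286.5,176)),((245.7,276.7),(266.5,188))],
"board+x":[((311.5,200.5),(358.5,243.5)),((366,197),(374.5,289.5))],
"board-x":[((316.5,278),(269.5,254)),((371.5,275.5),(278.5,301.5))]}
for k,v in D.items():
    X=[tri([(a,t),(b,s)]) for a,b in v]; l,r=X[0][0],X[1][0]
    y=np.arctan2(*(l-r)[[1,0]])-np.pi/2
    c=(l+r)/2-np.array([np.cos(y),np.sin(y),0])*.055
    print(k,l.round(3),r.round(3),"w",np.linalg.norm(l-r).round(3),"yaw",y.round(3),"c",c.round(3),[round(x[1],1) for x in X])
E
```

```text
A [ 0.67  -0.195  0.077] [ 0.658 -0.27   0.081] w 0.076 yaw -0.158 c [ 0.61  -0.224  0.079] [np.float64(0.7), np.float64(0.7)]
B [ 0.456 -0.219  0.057] [ 0.427 -0.292  0.062] w 0.078 yaw -0.378 c [ 0.39  -0.235  0.06 ] [np.float64(0.5), np.float64(1.4)]
C [0.643 0.294 0.039] [0.646 0.21  0.046] w 0.084 yaw 0.044 c [0.589 0.249 0.042] [np.float64(0.9), np.float64(0.3)]
D [0.442 0.255 0.059] [0.391 0.191 0.074] w 0.084 yaw -0.672 c [0.373 0.257 0.067] [np.float64(0.2), np.float64(1.2)]
board+x [0.575 0.043 0.022] [ 0.583 -0.089  0.016] w 0.132 yaw 0.061 c [ 0.524 -0.026  0.019] [np.float64(0.1), np.float64(0.2)]
board-x [0.388 0.032 0.021] [ 0.395 -0.098  0.014] w 0.131 yaw 0.055 c [ 0.336 -0.036  0.018] [np.float64(0.0), np.float64(0.9)]
```

```bash
cat >> h.py <<'E'
def plan(x,y,z,yaw,pos=None,y0=None):
    """turn first (a, tool z), then shift in turned tool frame; also the shift if done before turning"""
    s=arm.get_state(); p=s["tcp_pos"] if pos is None else np.array(pos); y0=s["orientation"][2] if y0 is None else y0
    a=-(yaw-y0); a=a if abs(a)<4.5 else a-np.sign(a)*2*np.pi
    d=np.array([x,y,z])-p
    sh=lambda w:(R.from_euler("xyz",[np.pi,0,w]).as_matrix().T@d/.04).round(2)
    print("at",p.round(4),"yaw",round(y0,3),"turn",round(a,3),"shift after turn",sh(yaw),"or before",sh(y0))
E
python3 -c "
from h import *
plan(.61,-.224,.2,2.984)"
```

```text
at [0.2198 0.638  0.2306] yaw 2.81 turn -0.174 shift after turn [-13.02 -19.75   0.77] or before [-16.24 -17.2    0.77]
```

```bash

python3 -m inch '[[0,0,0,-0.087,24],[0,0,0,-0.087,24],[-0.25,-0.38,0,0,24],[-0.5,-0.76,0.03,0,24],[-0.5,-0.76,0.03,0,24]]'
for i in 1 2 3 4; do python3 -m inch '[[-0.5,-0.76,0.03,0,24],[-0.5,-0.76,0.03,0,24],[-0.5,-0.76,0.03,0,24],[-0.5,-0.76,0.03,0,24],[-0.5,-0.76,0.03,0,24]]'; done
python3 -m inch '[[-0.5,-0.76,0.03,0,24],[-0.5,-0.76,0.03,0,24],[-0.5,-0.76,0.03,0,24],[-0.25,-0.38,0,0,24],[0,0,0,0,24]]'
python3 - <<'E'
from h import *
plan(.61,-.224,.2,2.984)
p=optics.camera_params("wrist"); im=optics.camera("wrist"); np.save("pics/wA.npy",[im,p]if 0 else im); import pickle; pickle.dump(p,open("pics/wA.pkl","wb"))
cv2.imwrite("pics/wA.png",im[:,:,::-1])
E
```

```text
clock: 0.52
tcp_pos: [0.2571, 0.5545, 0.2279]
orientation: [-3.14, -0.0, 2.985]
wrist_force: [0.8, 0.3, 0.7]
finger_gap: 0.0253
finger_force: 0.0
clock: 0.93
tcp_pos: [0.3324, 0.3878, 0.2226]
orientation: [-3.141, -0.0, 2.984]
wrist_force: [0.8, 1.0, -0.5]
finger_gap: 0.024
finger_force: 0.0
clock: 1.35
tcp_pos: [0.4072, 0.2219, 0.2168]
orientation: [3.142, 0.0, 2.984]
wrist_force: [0.1, 0.6, -0.1]
finger_gap: 0.0237
finger_force: 0.0
clock: 1.77
tcp_pos: [0.4822, 0.0559, 0.2108]
orientation: [3.142, 0.0, 2.984]
wrist_force: [-0.0, 1.2, 0.4]
finger_gap: 0.0238
finger_force: 0.0
clock: 2.18
tcp_pos: [0.5571, -0.1099, 0.2046]
orientation: [3.142, -0.0, 2.983]
wrist_force: [-0.3, 0.5, 0.0]
finger_gap: 0.0244
finger_force: 0.0
clock: 2.6
tcp_pos: [0.6097, -0.2273, 0.1999]
orientation: [-3.141, -0.002, 2.981]
wrist_force: [-0.7, -1.3, -0.5]
finger_gap: 0.024
finger_force: 0.0
at [ 0.6097 -0.2273  0.1999] yaw 2.981 turn -0.003 shift after turn [ 0.01  0.08 -0.  ] or before [ 0.01  0.08 -0.  ]
```

View pics/wA.png

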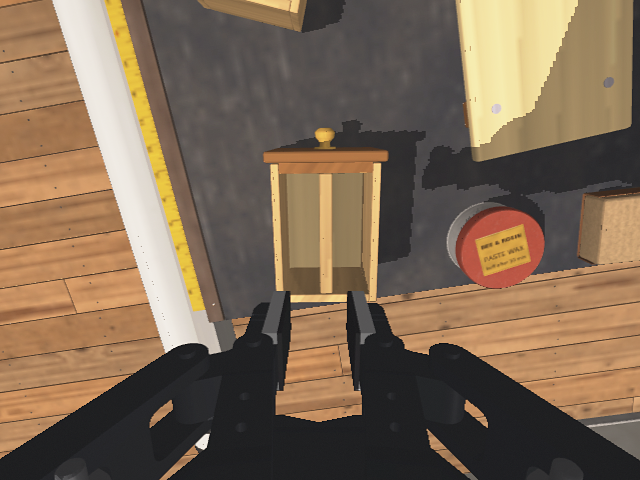

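The drawer is well aligned in the wrist view: rim back corners are (276,301) and (378,301), the lip's top inner edge runs (266,162)–(388,160), and the divider is at column 326.

```bash
cat >> h.py <<'E'
def rimfit(p,bl,br,fl,fr,dtop,dbot,rim):
    """back rim corners (outer), lip top corners: inner edge, divider top ends; fit x,y,yaw,rim z of drawer in wrist view"""
    M=np.array([[.055,.04,0],[.055,-.04,0],[-.055,.044,.006],[-.055,-.044,.006],[-.048,0,-.002],[.048,0,-.002]])
    obs=np.array([bl,br,fl,fr,dtop,dbot],float)
    def P(q): return M@R.from_euler("z",q[3]).as_matrix().T+q[:3]
    best=None
    for y0 in np.arange(-3,3.2,.75):
        r=least_squares(lambda q:(proj(P(q),p)-obs).ravel(),[.5,0,rim,y0])
        if best is None or r.cost<best.cost: best=r
    b2=least_squares(lambda q:(proj(P([q[0],q[1],rim,q[2]]),p)-obs).ravel(),best.x[[0,1,3]])
    print("free z",best.x.round(4),"max",np.abs(best.fun).max().round(1),"| fixed z",b2.x.round(4),"res",b2.fun.reshape(-1,2).round(1).tolist())
E
python3 - <<'E'
from h import *; import pickle
p=pickle.load(open("pics/wA.pkl","rb"))
# drawer +y (left looking to +x). image: up=knob(-x) so drawer +y is right in the picture
rimfit(p,(378,301),(276,301),(388,160.5),(266,162),(326.5,172),(326,293),.076)
t=optics.camera_params("top")
for u in((311.5,200.5),(366,197),(371.5,275.5),(316.5,278)): print(atz(u,.024,t).round(4))
print("board corner near, wrist",atz((474,161),.024,p).round(4))
E
```

```text
free z [ 0.6117 -0.2211  0.0749 -0.1537] max 1.6 | fixed z [ 0.6115 -0.2211 -0.1537] res [[-1.4, 0.2], [0.9, 0.8], [1.7, 0.8], [-1.9, 0.2], [0.1, -1.2], [0.7, -0.6]]
[0.5744 0.0432 0.024 ]
[ 0.5814 -0.0883  0.024 ]
[ 0.3919 -0.0976  0.024 ]
[0.3873 0.032  0.024 ]
board corner near, wrist [ 0.5807 -0.0877  0.024 ]
```

```bash
python3 -c "
from h import *
plan(.6116,-.2211,.048,2.988)
plan(.4838,-.0277,.115,3.1956,[.6116,-.2211,.115],2.988)"
```

```text
at [ 0.6092 -0.2256  0.2001] yaw 2.982 turn -0.006 shift after turn [-0.04  0.12  3.8 ] or before [-0.04  0.12  3.8 ]
at [ 0.6116 -0.2211  0.115 ] yaw 2.988 turn -0.208 shift after turn [2.93 5.   0.  ] or before [3.9  4.29 0.  ]
```

```bash
python3 -m inch '[[-0.03,0.1,0.3,-0.006,24],[0,0,0.8,0,24],[0,0,0.7,0,24],[0,0,0.3,0,24],[0,0,0,0,24]]' | grep -E "tcp|orient"
python3 -c "
from h import *
plan(.6116,-.2211,.048,2.988)"
```

```text
tcp_pos: [0.6096, -0.2186, 0.1137]
orientation: [3.14, -0.005, 2.991]
at [ 0.6096 -0.2186  0.1137] yaw 2.991 turn 0.003 shift after turn [-0.06 -0.05  1.64] or before [-0.06 -0.05  1.64]
```

```bash
python3 -m inch '[[-0.05,-0.05,0.4,0,24],[0,0,0.6,0,24],[0,0,0.4,0,24],[0,0,0.2,0,24],[0,0,0,0,24]]' | grep -E "tcp|orient|wrist"
python3 -m inch '[[0,0,0,0,24],[0,0,0,0,0],[0,0,0,0,0],[0,0,0,0,0],[0,0,0,0,0]]' 50
python3 -c "
from h import *
plan(.6116,-.2211,.048,2.988)"
```

```text
tcp_pos: [0.6125, -0.222, 0.0528]
orientation: [3.141, -0.001, 2.99]
wrist_force: [-0.3, 0.5, -0.0]
clock: 3.9
tcp_pos: [0.6135, -0.2227, 0.0553]
orientation: [-3.141, 0.003, 2.99]
wrist_force: [-1.2, 2.2, 7.7]
finger_gap: 0.0092
finger_force: 51.9
at [ 0.6135 -0.2227  0.0553] yaw 2.99 turn 0.002 shift after turn [0.05 0.03 0.18] or before [0.05 0.03 0.18]
```

```bash
python3 -m inch '[[0,0,-0.2,0,0],[0,0,-0.4,0,0],[0,0,-0.5,0,0],[0,0,-0.4,0,0],[0,0,-0.2,0,0]]' 50
python3 -m inch '[[0.3,0.3,0,-0.05,0],[0.6,0.7,0,-0.05,0],[0.6,0.7,0,-0.05,0],[0.6,0.8,0,-0.05,0],[0.6,0.8,0,0,0]]'
python3 -m inch '[[0.4,0.8,0,0,0],[0.2,0.4,0,0,0],[0,0,0,0,0],[0,0,0,0,0],[0,0,0,0,0]]'
python3 -c "
from h import *
plan(.4858,-.0277,.115,3.1956)"
```

```text
clock: 4.32
tcp_pos: [0.6133, -0.2229, 0.1244]
orientation: [-3.141, 0.003, 2.99]
wrist_force: [-0.2, 0.4, -1.9]
finger_gap: 0.009
finger_force: 50.7
clock: 4.73
tcp_pos: [0.5084, -0.0855, 0.121]
orientation: [3.141, -0.0, -3.091]
wrist_force: [0.1, 1.5, -0.9]
finger_gap: 0.0087
finger_force: 50.6
clock: 5.15
tcp_pos: [0.4836, -0.0401, 0.1215]
orientation: [-3.141, 0.0, -3.093]
wrist_force: [0.3, -0.0, -3.1]
finger_gap: 0.0088
finger_force: 50.6
at [ 0.4836 -0.0401  0.1215] yaw -3.093 turn -0.006 shift after turn [-0.07  0.31  0.16] or before [-0.07  0.31  0.16]
```

```bash
python3 -m inch '[[-0.04,0.16,0.1,-0.003,0],[-0.03,0.15,0.2,-0.003,0],[0,0,0.3,0,0],[0,0,0.2,0,0],[0,0,0.1,0,0]]'
python3 -m inch '[[0,0,0,0,0],[0,0,0.03,0,0],[0,0,0.03,0,0],[0,0,0.03,0,0],[0,0,0.02,0,0]]'
```

```text
clock: 5.57
tcp_pos: [0.4848, -0.0273, 0.0829]
orientation: [3.141, -0.003, -3.087]
wrist_force: [-0.5, -0.9, -3.3]
finger_gap: 0.009
finger_force: 50.6
clock: 5.98
tcp_pos: [0.4857, -0.0274, 0.0811]
orientation: [-3.141, 0.001, -3.087]
wrist_force: [-1.0, 0.0, -2.5]
finger_gap: 0.0089
finger_force: 50.6
```

```bash
python3 -m inch '[[0,0,0.02,0,0],[0,0,0.02,0,0],[0,0,0.02,0,0],[0,0,0,0,0],[0,0,0,0,0]]'
```

```text
clock: 6.4
tcp_pos: [0.4857, -0.0272, 0.0792]
orientation: [3.142, 0.001, -3.087]
wrist_force: [-2.8, 2.4, 5.1]
finger_gap: 0.0088
finger_force: 51.6
```

```bash
python3 -m inch '[[0,0,0,0,24],[0,0,0,0,24],[0,0,0,0,24],[0,0,-0.2,0,24],[0,0,-0.6,0,24]]'
python3 -m inch '[[0,0,-0.8,0,24],[0,0,-0.8,0,24],[0,0,-0.4,0,24],[0,0,-0.2,0,24],[0,0,0,0,24]]' | grep -E "tcp|ori"
python3 -c "
from h import *
plan(.373,.257,.19,2.47)"
```

```text
clock: 6.82
tcp_pos: [0.4841, -0.0272, 0.1083]
orientation: [3.141, -0.005, -3.087]
wrist_force: [0.4, -0.5, -0.2]
finger_gap: 0.024
finger_force: 0.0
tcp_pos: [0.4861, -0.0274, 0.2005]
orientation: [-3.141, 0.003, -3.087]
at [ 0.4861 -0.0274  0.2005] yaw -3.087 turn 0.726 shift after turn [6.64 3.81 0.26] or before [2.44 7.25 0.26]
```

```bash
python3 -m inch '[[0.15,0.4,0,0,24],[0.27,0.8,0.03,0,24],[0.27,0.8,0.03,0,24],[0.27,0.8,0.03,0,24],[0.27,0.8,0.03,0,24]]' | grep -E "tcp|ori"
python3 -m inch '[[0.27,0.8,0.03,0,24],[0.27,0.8,0.03,0,24],[0.27,0.8,0.03,0,24],[0.27,0.8,0.03,0,24],[0.13,0.45,0,0,24]]' | grep -E "tcp|ori"
python3 -m inch '[[0,0,0,0.121,24],[0,0,0,0.121,24],[0,0,0,0.121,24],[0,0,0,0.121,24],[0,0,0,0.121,24]]' | grep -E "tcp|ori"
python3 -m inch '[[0,0,0,0.121,24],[0,0,0,0,24],[0,0,0,0,24],[0,0,0,0,24],[0,0,0,0,24]]' | grep -E "tcp|ori"
python3 - <<'E'
from h import *; import pickle
plan(.373,.257,.19,2.47)
p=optics.camera_params("wrist"); im=optics.camera("wrist"); pickle.dump(p,open("pics/wD.pkl","wb"))
cv2.imwrite("pics/wD.png",im[:,:,::-1])
E
```

```text
tcp_pos: [0.4273, 0.1148, 0.1919]
orientation: [-3.141, -0.002, -3.088]
tcp_pos: [0.3704, 0.2591, 0.187]
orientation: [-3.141, -0.002, -3.086]
tcp_pos: [0.3719, 0.2568, 0.1871]
orientation: [-3.139, -0.001, 2.585]
tcp_pos: [0.3723, 0.2569, 0.1885]
orientation: [-3.141, -0.0, 2.473]
at [0.3723 0.2569 0.1885] yaw 2.473 turn 0.003 shift after turn [-0.01  0.01 -0.04] or before [-0.01  0.01 -0.04]
```

View pics/wD.png

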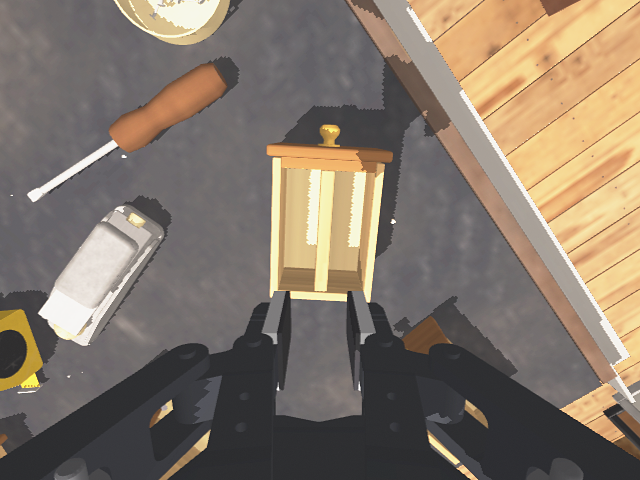

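The drawer is turned a few degrees from the tool: back corners (270,299) and (372,301), lip inner edge (269,155)–(391,162), divider (325.5,170)–(320.5,292).

```bash
python3 - <<'E'
from h import *; import pickle
p=pickle.load(open("pics/wD.pkl","rb"))
rimfit(p,(372,301),(270,299),(391,162),(269,155),(325.5,170),(320.5,292),.066)
E
```

```text
free z [ 0.3748  0.2612  0.0653 -0.7169] max 3.3 | fixed z [ 0.3747  0.2613 -0.7168] res [[-1.1, 1.4], [0.7, -1.1], [0.8, 0.6], [-3.5, 1.4], [2.5, -1.3], [0.8, -1.0]]
```

```bash
python3 -c "
from h import *
plan(.3747,.2613,.040,2.425)"
```

```text
at [0.3723 0.257  0.1886] yaw 2.472 turn 0.047 shift after turn [0.03 0.12 3.72] or before [0.02 0.12 3.72]
```

```bash
python3 -m inch '[[0.03,0.12,0.3,0.047,24],[0,0,0.7,0,24],[0,0,0.7,0,24],[0,0,0.4,0,24],[0,0,0,0,24]]' | grep -E "tcp|orient"
python3 -c "
from h import *
plan(.3747,.2613,.040,2.425)"
```

```text
tcp_pos: [0.373, 0.2607, 0.1013]
orientation: [-3.137, -0.001, 2.424]
at [0.373  0.2607 0.1013] yaw 2.424 turn -0.001 shift after turn [-0.02  0.04  1.53] or before [-0.02  0.04  1.53]
```

```bash
python3 -m inch '[[0,0,0.3,0,24],[0,0,0.5,0,24],[0,0,0.4,0,24],[0,0,0.2,0,24],[0,0,0.1,0,24]]' | grep -E "tcp|orient|wrist"
python3 -m inch '[[0,0,0,0,24],[0,0,0,0,0],[0,0,0,0,0],[0,0,0,0,0],[0,0,0,0,0]]' 50
python3 -c "
from h import *
plan(.3747,.2613,.040,2.425)"
```

```text
tcp_pos: [0.3744, 0.2615, 0.0445]
orientation: [-3.141, -0.0, 2.423]
wrist_force: [-0.4, 0.3, -0.8]
clock: 10.2
tcp_pos: [0.3749, 0.2617, 0.0458]
orientation: [3.14, 0.001, 2.423]
wrist_force: [-0.3, -2.0, 4.8]
finger_gap: 0.009
finger_force: 53.1
at [0.3749 0.2617 0.0458] yaw 2.423 turn -0.002 shift after turn [-0.   -0.01  0.15] or before [-0.   -0.01  0.15]
```

```bash
python3 -m inch '[[0,0,-0.3,0,0],[0,0,-0.7,0,0],[0,0,-0.8,0,0],[0,0,-0.9,0,0],[0,0,-0.9,0,0]]' 50 | grep -E "tcp|finger"
python3 -c "
from h import *
plan(.4876,-.0271,.19,.0546)"
```

```text
tcp_pos: [0.3739, 0.2612, 0.1911]
finger_gap: 0.0085
finger_force: 52.0
at [0.3739 0.2612 0.1911] yaw 2.423 turn 2.368 shift after turn [2.45 7.35 0.03] or before [-6.89 -3.55  0.03]
```

```bash
python3 -m inch '[[-0.4,-0.2,0,0,0],[-0.77,-0.4,0,0,0],[-0.77,-0.4,0,0,0],[-0.77,-0.4,0,0,0],[-0.77,-0.4,0,0,0]]' | grep -E "tcp|finger"
python3 -m inch '[[-0.77,-0.4,0,0,0],[-0.77,-0.4,0,0,0],[-0.77,-0.4,0,0,0],[-0.7,-0.35,0,0,0],[-0.4,-0.2,0,0,0]]' | grep -E "tcp|finger"
for i in 1 2 3; do python3 -m inch '[[0,0,0,0.125,0],[0,0,0,0.125,0],[0,0,0,0.125,0],[0,0,0,0.125,0],[0,0,0,0.125,0]]' | grep -E "tcp|ori|finger"; done
python3 -m inch '[[0,0,0,0.123,0],[0,0,0,0.12,0],[0,0,0,0.12,0],[0,0,0,0.12,0],[0,0,0,0,0]]' | grep -E "tcp|ori|finger"
python3 -c "
from h import *
plan(.4876,-.0271,.142,.0546)"
```

```text
tcp_pos: [0.4318, 0.1142, 0.1899]
finger_gap: 0.0086
finger_force: 52.0
tcp_pos: [0.4888, -0.0296, 0.1897]
finger_gap: 0.0088
finger_force: 52.0
tcp_pos: [0.4882, -0.0269, 0.1897]
orientation: [3.141, -0.0, 1.791]
finger_gap: 0.0086
finger_force: 52.0
tcp_pos: [0.4882, -0.0268, 0.1897]
orientation: [3.141, -0.0, 1.167]
finger_gap: 0.0086
finger_force: 52.0
tcp_pos: [0.4882, -0.0268, 0.1897]
orientation: [3.142, -0.0, 0.542]
finger_gap: 0.0086
finger_force: 52.0
tcp_pos: [0.4882, -0.0268, 0.1897]
orientation: [-3.142, -0.0, 0.059]
finger_gap: 0.0088
finger_force: 52.0
at [ 0.4882 -0.0268  0.1897] yaw 0.059 turn 0.004 shift after turn [-0.02  0.01  1.19] or before [-0.02  0.01  1.19]
```

```bash
python3 -m inch '[[-0.02,0.01,0.2,0.004,0],[0,0,0.4,0,0],[0,0,0.3,0,0],[0,0,0.1,0,0],[0,0,0,0,0]]' | grep -E "tcp|ori|wrist"
python3 -m inch '[[0,0,0.03,0,0],[0,0,0.03,0,0],[0,0,0.03,0,0],[0,0,0.03,0,0],[0,0,0.03,0,0]]'| grep -E "tcp|ori|wrist"
python3 -m inch '[[0,0,0.03,0,0],[0,0,0.02,0,0],[0,0,0.02,0,0],[0,0,0.0,0,0],[0,0,0,0,0]]'| grep -E "tcp|ori|wrist"
```

```text
tcp_pos: [0.4869, -0.0272, 0.1475]
orientation: [-3.141, 0.002, 0.063]
wrist_force: [0.0, -1.6, -2.4]
tcp_pos: [0.4877, -0.0273, 0.1431]
orientation: [3.142, -0.0, 0.061]
wrist_force: [0.6, 0.3, -3.2]
tcp_pos: [0.4876, -0.0273, 0.1401]
orientation: [-3.142, -0.0, 0.061]
wrist_force: [0.8, -0.2, -2.4]
```

```bash
python3 -m inch '[[0,0,0.02,0.005,0],[0,0,0.02,0,0],[0,0,0.02,0,0],[0,0,0.0,0,0],[0,0,0,0,0]]'| grep -E "tcp|ori|wrist"
```

```text
tcp_pos: [0.4876, -0.0273, 0.1379]
orientation: [3.142, -0.0, 0.056]
wrist_force: [-0.5, 0.2, 0.0]
```

```bash
python3 -m inch '[[0,0,0.02,0,0],[0,0,0.02,0,0],[0,0,0.0,0,0],[0,0,0.0,0,0],[0,0,0,0,0]]'| grep -E "tcp|ori|wrist"
python3 -m inch '[[0,0,0,0,24],[0,0,0,0,24],[0,0,0,0,24],[0,0,-0.2,0,24],[0,0,-0.6,0,24]]'| grep -E "tcp|ori|wrist"
python3 -m inch '[[0,0,-0.8,0,24],[0,0,-0.6,0,24],[0,0,-0.3,0,24],[0,0,0,0,24],[0,0,0,0,24]]' | grep -E "tcp|ori|wrist"
python3 -c "
from h import *
plan(.39,-.235,.18,-.378)"
```

```text
tcp_pos: [0.4881, -0.0273, 0.1377]
orientation: [3.141, -0.002, 0.056]
wrist_force: [-5.0, 1.2, 14.9]
tcp_pos: [0.4863, -0.0272, 0.1657]
orientation: [-3.141, 0.005, 0.056]
wrist_force: [-0.3, -0.3, -0.3]
tcp_pos: [0.4876, -0.0273, 0.2359]
orientation: [3.142, -0.0, 0.056]
wrist_force: [-1.2, 0.4, -0.4]
at [ 0.4876 -0.0273  0.2359] yaw 0.056 turn 0.434 shift after turn [-0.35  5.73  1.4 ] or before [-2.73  5.05  1.4 ]
```

```bash
python3 -m inch '[[-0.2,0.4,0,0,24],[-0.43,0.8,0,0,24],[-0.43,0.8,0.1,0,24],[-0.43,0.8,0.3,0,24],[-0.43,0.8,0.4,0,24]]' | grep -E "tcp|ori"
python3 -m inch '[[-0.43,0.8,0.4,0,24],[-0.38,0.65,0.2,0,24],[0,0,0,0.11,24],[0,0,0,0.11,24],[0,0,0,0.11,24]]' | grep -E "tcp|ori"
python3 -m inch '[[0,0,0,0.104,24],[0,0,0,0,24],[0,0,0,0,24],[0,0,0,0,24],[0,0,0,0,24]]' | grep -E "tcp|ori"
python3 - <<'E'
from h import *; import pickle
plan(.39,-.235,.18,-.378)
p=optics.camera_params("wrist"); im=optics.camera("wrist"); pickle.dump(p,open("pics/wB.pkl","wb"))
cv2.imwrite("pics/wB.png",im[:,:,::-1])
E
```

```text
tcp_pos: [0.4178, -0.1764, 0.2029]
orientation: [-3.141, 0.0, 0.057]
tcp_pos: [0.3888, -0.2353, 0.1779]
orientation: [-3.141, 0.003, -0.281]
tcp_pos: [0.3897, -0.2349, 0.1796]
orientation: [-3.141, 0.001, -0.375]
at [ 0.3897 -0.2349  0.1796] yaw -0.375 turn 0.003 shift after turn [ 0.01 -0.   -0.01] or before [ 0.01 -0.   -0.01]
```

View pics/wB.png

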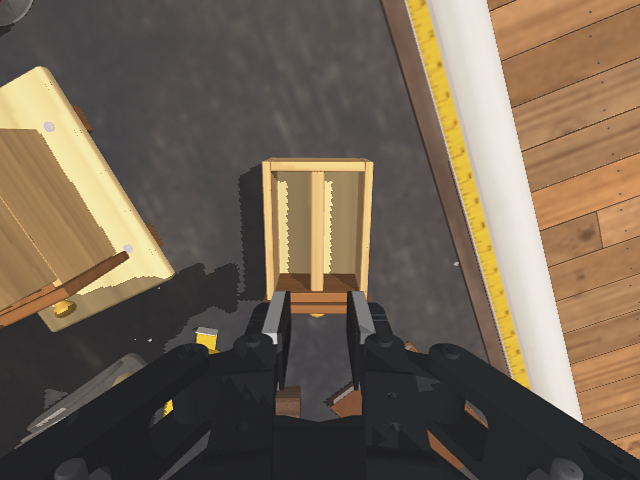

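Here the back is at the top: corners (263,162) and (372,162), divider (317.5,171)–(317.5,290), lip edge hidden by the fingers at row 292.

```bash
cat >> h.py <<'E'
def rimfit2(p,bl,br,db,df,rim,q0):
    M=np.array([[.055,.04,0],[.055,-.04,0],[.048,0,-.002],[-.048,0,-.002]]); obs=np.array([bl,br,db,df],float)
    P=lambda q:M@R.from_euler("z",q[2]).as_matrix().T+np.array([q[0],q[1],q[3]])
    for fz in(1,0):
        r=least_squares(lambda q:(proj(P([*q[:3],q[3] if fz else rim]),p)-obs).ravel(),[*q0,rim]); print("free" if fz else "fixed",r.x.round(4),r.fun.reshape(-1,2).round(1).tolist())
E
python3 - <<'E'
from h import *; import pickle
p=pickle.load(open("pics/wB.pkl","rb"))
rimfit2(p,(263,162),(372,162),(317.5,171),(317.5,290),.056,[.39,-.235,-.378])
E
```

```text
free [ 0.3892 -0.2339 -0.3761  0.049 ] [[0.0, -0.2], [-0.1, -0.1], [0.0, 0.3], [0.0, 0.0]]
fixed [ 0.3901 -0.2343 -0.3761  0.056 ] [[-1.4, -0.9], [1.4, -0.8], [0.0, -0.2], [0.0, 2.5]]
```

```bash
python3 -m inch '[[0,-0.02,0.3,0,24],[0,0,0.7,0,24],[0,0,0.8,0,24],[0,0,0.7,0,24],[0,0,0.5,0,24]]' | grep -E "tcp|orient|wrist"
python3 -m inch '[[0,0,0.3,0,24],[0,0,0.2,0,24],[0,0,0.1,0,24],[0,0,0,0,24],[0,0,0,0,24]]' | grep -E "tcp|orient|wrist"
python3 -c "
from h import *
plan(.3898,-.234,.035,-.376)"
```

```text
tcp_pos: [0.389, -0.2335, 0.0566]
orientation: [-3.141, 0.002, -0.377]
wrist_force: [-0.6, -1.0, 1.0]
tcp_pos: [0.3905, -0.2346, 0.037]
orientation: [3.141, -0.001, -0.378]
wrist_force: [0.0, -0.1, 1.1]
at [ 0.3905 -0.2346  0.037 ] yaw -0.378 turn -0.002 shift after turn [-0.02 -0.01  0.05] or before [-0.02 -0.01  0.05]
```

```bash
python3 -m inch '[[0,0,0,0,0],[0,0,0,0,0],[0,0,0,0,0],[0,0,0,0,0],[0,0,0,0,0]]' 50
python3 -m inch '[[0,0,-0.3,0,0],[0,0,-0.7,0,0],[0,0,-0.9,0,0],[0,0,-0.9,0,0],[0,0,-0.9,0,0]]' | grep -E "tcp|finger"
python3 -m inch '[[0,0,-0.9,0,0],[0,0,-0.5,0,0],[0,0,-0.2,0,0],[0,0,0,0,0],[0,0,0,0,0]]' | grep -E "tcp|finger"
python3 -c "
from h import *
plan(.4843,-.0275,.25,.0555)"
```

```text
clock: 18.58
tcp_pos: [0.3906, -0.2347, 0.0373]
orientation: [3.141, -0.002, -0.378]
wrist_force: [-0.2, 1.3, 6.9]
finger_gap: 0.0087
finger_force: 50.8
tcp_pos: [0.3897, -0.234, 0.1867]
finger_gap: 0.0089
finger_force: 49.8
tcp_pos: [0.3899, -0.2342, 0.2472]
finger_gap: 0.0083
finger_force: 49.8
at [ 0.3899 -0.2342  0.2472] yaw -0.378 turn -0.434 shift after turn [ 2.64 -5.03 -0.07] or before [ 0.29 -5.67 -0.07]
```

```bash
python3 -m inch '[[0,0,0,-0.11,0],[0,0,0,-0.11,0],[0,0,0,-0.11,0],[0,0,0,-0.104,0],[0.2,-0.38,0,0,0]]' | grep -E "tcp|ori"
python3 -m inch '[[0.42,-0.8,0,0,0],[0.42,-0.8,0,0,0],[0.42,-0.8,0,0,0],[0.42,-0.8,0,0,0],[0.42,-0.8,0,0,0]]' | grep -E "tcp|ori"
python3 -m inch '[[0.34,-0.65,0,0,0],[0,0,0,0,0],[0,0,0,0,0],[0,0,0,0,0],[0,0,0,0,0]]' | grep -E "tcp|ori"
python3 -c "
from h import *
plan(.4843,-.0275,.1873,.0555)"
```

```text
tcp_pos: [0.3963, -0.2196, 0.2457]
orientation: [-3.14, 0.003, 0.062]
tcp_pos: [0.4719, -0.0524, 0.2459]
orientation: [-3.141, 0.003, 0.056]
tcp_pos: [0.4838, -0.0283, 0.2472]
orientation: [-3.142, 0.001, 0.055]
at [ 0.4838 -0.0283  0.2472] yaw 0.055 turn -0.001 shift after turn [ 0.01 -0.02  1.5 ] or before [ 0.01 -0.02  1.5 ]
```

```bash
python3 -m inch '[[0.01,-0.02,0.2,0,0],[0,0,0.4,0,0],[0,0,0.4,0,0],[0,0,0.15,0,0],[0,0,0.05,0,0]]' | grep -E "tcp|ori|wrist"
python3 -m inch '[[0,0,0.04,0,0],[0,0,0.04,0,0],[0,0,0.04,0,0],[0,0,0.04,0,0],[0,0,0.03,0,0]]'| grep -E "tcp|ori|wrist"
```

```text
tcp_pos: [0.484, -0.0272, 0.1985]
orientation: [-3.141, 0.002, 0.055]
wrist_force: [0.2, -1.2, -2.1]
tcp_pos: [0.4848, -0.0267, 0.1927]
orientation: [3.142, -0.0, 0.056]
wrist_force: [0.1, 1.0, -1.7]
```

```bash
python3 -m inch '[[0,0,0.02,0,0],[0,0,0.02,0,0],[0,0,0.02,0,0],[0,0,0.0,0,0],[0,0,0,0,0]]'| grep -E "tcp|ori|wrist"
```

```text
tcp_pos: [0.4847, -0.0267, 0.1901]
orientation: [3.142, 0.0, 0.056]
wrist_force: [0.5, 0.5, -1.0]
```

Runners are in, and no contact yet. The expected seat is 0.1873.

```bash
python3 -m inch '[[0,0,0.02,0,0],[0,0,0.02,0,0],[0,0,0.02,0,0],[0,0,0.01,0,0],[0,0,0,0,0]]'| grep -E "tcp|ori|wrist"
```

```text
tcp_pos: [0.4847, -0.0267, 0.1873]
orientation: [3.142, -0.0, 0.056]
wrist_force: [-0.4, 1.6, -1.6]
```

```bash
python3 -m inch '[[0,0,0.02,0,0],[0,0,0.02,0,0],[0,0,0.01,0,0],[0,0,0.0,0,0],[0,0,0,0,0]]'| grep -E "tcp|ori|wrist"
```

```text
tcp_pos: [0.4852, -0.0268, 0.1872]
orientation: [3.141, -0.002, 0.056]
wrist_force: [-2.8, 0.4, 14.6]
```

```bash
python3 -m inch '[[0,0,0,0,24],[0,0,0,0,24],[0,0,0,0,24],[0,0,-0.2,0,24],[0,0,-0.6,0,24]]'| grep -E "tcp|ori|wrist"
python3 -m inch '[[0,0,-0.8,0,24],[0,0,-0.4,0,24],[0,0,-0.1,0,24],[0,0,0,0,24],[0,0,0,0,24]]' | grep -E "tcp|ori|wrist"
python3 -c "
from h import *
plan(.589,.249,.17,.044)"
```

```text
tcp_pos: [0.4836, -0.0266, 0.2149]
orientation: [-3.141, 0.005, 0.056]
wrist_force: [-0.2, 0.2, -0.6]
tcp_pos: [0.4845, -0.0267, 0.2686]
orientation: [-3.141, 0.001, 0.056]
wrist_force: [0.4, 0.6, -0.4]
at [ 0.4845 -0.0267  0.2686] yaw 0.056 turn 0.012 shift after turn [ 2.91 -6.77  2.46] or before [ 2.99 -6.74  2.46]
```

```bash
python3 -m inch '[[0.2,-0.4,0,0.012,24],[0.35,-0.8,0,0,24],[0.35,-0.8,0.1,0,24],[0.35,-0.8,0.3,0,24],[0.35,-0.8,0.4,0,24]]' | grep -E "tcp|ori"
python3 -m inch '[[0.35,-0.8,0.4,0,24],[0.35,-0.8,0.4,0,24],[0.35,-0.8,0.4,0,24],[0.26,-0.57,0.3,0,24],[0,0,0.16,0,24]]' | grep -E "tcp|ori"
python3 -m inch '[[0,0,0,0,24],[0,0,0,0,24],[0,0,0,0,24],[0,0,0,0,24],[0,0,0,0,24]]' | grep -E "tcp|ori"
python3 - <<'E'
from h import *; import pickle
plan(.589,.249,.17,.044)
p=optics.camera_params("wrist"); im=optics.camera("wrist"); pickle.dump(p,open("pics/wC.pkl","wb"))
cv2.imwrite("pics/wC.png",im[:,:,::-1])
E
```

```text
tcp_pos: [0.5424, 0.1216, 0.2365]
orientation: [-3.142, -0.0, 0.044]
tcp_pos: [0.5888, 0.2443, 0.1665]
orientation: [3.141, 0.005, 0.046]
tcp_pos: [0.5894, 0.2403, 0.1718]
orientation: [-3.141, -0.001, 0.043]
at [0.5894 0.2403 0.1718] yaw 0.043 turn -0.001 shift after turn [ 0.   -0.22  0.04] or before [-0.   -0.22  0.04]
```

View pics/wC.png

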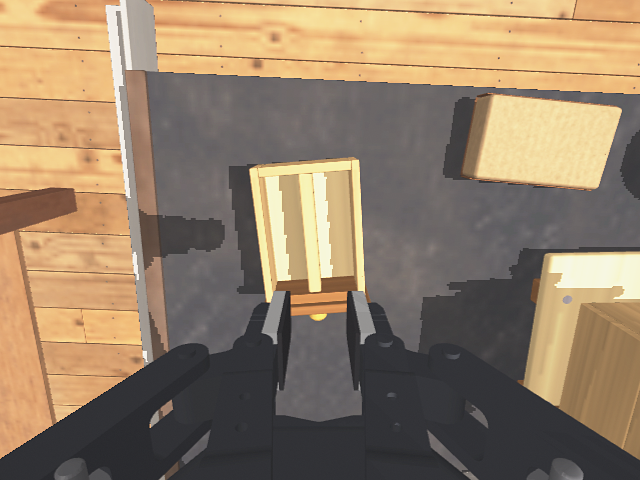

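Drawer C, back at the top: rim corners (250,168) and (358,159), divider (305.5,173)–(316,291), turned about 5° from the tool.

```bash
python3 - <<'E'
from h import *; import pickle
p=pickle.load(open("pics/wC.pkl","rb"))
rimfit2(p,(250,168),(358,159),(305.5,173),(316,291),.046,[.589,.249,.044])
plan(.589,.249,.026,.12)
E
```

```text
free [0.5875 0.2461 0.1258 0.0409] [[0.2, 0.2], [0.3, -0.0], [-0.5, -0.1], [-0.1, -0.1]]
fixed [0.5882 0.246  0.1257 0.046 ] [[-0.9, -0.3], [1.3, -0.6], [-0.5, -0.4], [0.1, 1.7]]
at [0.5894 0.2405 0.1717] yaw 0.043 turn -0.077 shift after turn [ 0.02 -0.21  3.64] or before [-0.   -0.21  3.64]
```

```bash
python3 -m inch '[[0,0,0,-0.083,24],[-0.02,-0.14,0.4,0,24],[0,0,0.8,0,24],[0,0,0.7,0,24],[0,0,0.5,0,24]]' | grep -E "tcp|orient|wrist"
python3 -m inch '[[0,0,0.2,0,24],[0,0,0,0,24],[0,0,0,0,24],[0,0,0,0,24],[0,0,0,0,24]]' | grep -E "tcp|orient|wrist"
python3 -c "
from h import *
plan(.588,.246,.0265,.1257)"
```

```text
tcp_pos: [0.5871, 0.2459, 0.0728]
orientation: [3.141, 0.001, 0.126]
wrist_force: [-0.6, 0.2, -0.8]
tcp_pos: [0.5885, 0.2467, 0.0688]
orientation: [-3.141, -0.002, 0.127]
wrist_force: [0.6, -0.1, -0.0]
at [0.5885 0.2467 0.0688] yaw 0.127 turn 0.001 shift after turn [-0.01  0.02  1.06] or before [-0.01  0.02  1.06]
```

```bash
python3 -m inch '[[-0.01,0.02,0.3,0,24],[0,0,0.4,0,24],[0,0,0.25,0,24],[0,0,0.1,0,24],[0,0,0,0,24]]' | grep -E "tcp|orient|wrist"
python3 -m inch '[[0,0,0,0,24],[0,0,0,0,0],[0,0,0,0,0],[0,0,0,0,0],[0,0,0,0,0]]' 50
python3 -m inch '[[0,0,-0.3,0,0],[0,0,-0.7,0,0],[0,0,-0.9,0,0],[0,0,-0.9,0,0],[0,0,-0.9,0,0]]' | grep -E "tcp|finger"
python3 -m inch '[[0,0,-0.9,0,0],[0,0,-0.9,0,0],[0,0,-0.6,0,0],[0,0,-0.2,0,0],[0,0,0,0,0]]' | grep -E "tcp|finger"
python3 -c "
from h import *
plan(.4883,-.0267,.28,3.1971)"
```

```text
tcp_pos: [0.5869, 0.2454, 0.0236]
orientation: [3.141, 0.002, 0.127]
wrist_force: [0.3, -0.8, 0.0]
clock: 26.55
tcp_pos: [0.588, 0.2458, 0.0259]
orientation: [-3.141, -0.002, 0.127]
wrist_force: [0.2, 1.3, 6.0]
finger_gap: 0.0087
finger_force: 50.7
tcp_pos: [0.587, 0.2454, 0.1751]
finger_gap: 0.0089
finger_force: 49.7
tcp_pos: [0.5878, 0.2457, 0.2796]
finger_gap: 0.0092
finger_force: 49.8
at [0.5878 0.2457 0.2796] yaw 0.127 turn -3.07 shift after turn [ 2.86 -6.66 -0.01] or before [-3.33  6.44 -0.01]
```

```bash
python3 -m inch '[[-0.2,0.4,0,0,0],[-0.4,0.77,0,0,0],[-0.4,0.77,0,0,0],[-0.4,0.77,0,0,0],[-0.4,0.77,0,0,0]]' | grep -E "tcp|finger"
python3 -m inch '[[-0.4,0.77,0,0,0],[-0.4,0.77,0,0,0],[-0.4,0.77,0,0,0],[-0.33,0.65,0,0,0],[0,0,0,0,0]]' | grep -E "tcp|finger"
for i in 1 2 3 4; do python3 -m inch '[[0,0,0,-0.125,0],[0,0,0,-0.125,0],[0,0,0,-0.125,0],[0,0,0,-0.125,0],[0,0,0,-0.125,0]]' | grep -E "ori"; done
python3 -m inch '[[0,0,0,-0.125,0],[0,0,0,-0.125,0],[0,0,0,-0.125,0],[0,0,0,-0.125,0],[0,0,0,-0.07,0]]' | grep -E "tcp|ori|finger"
python3 -m inch '[[0,0,0,0,0],[0,0,0,0,0],[0,0,0,0,0],[0,0,0,0,0],[0,0,0,0,0]]' | grep -E "tcp|ori|finger"
python3 -c "
from h import *
plan(.4883,-.0267,.2239,3.1971-2*np.pi)"
```

```text
tcp_pos: [0.5323, 0.0972, 0.2744]
finger_gap: 0.0089
finger_force: 49.7
tcp_pos: [0.4861, -0.0303, 0.2751]
finger_gap: 0.0085
finger_force: 49.8
orientation: [-3.139, 0.002, 0.758]
orientation: [-3.139, 0.0, 1.383]
orientation: [-3.139, -0.002, 2.008]
orientation: [-3.14, -0.003, 2.633]
tcp_pos: [0.4875, -0.0265, 0.2747]
orientation: [3.141, -0.003, -3.079]
finger_gap: 0.0089
finger_force: 49.8
tcp_pos: [0.4879, -0.0267, 0.2766]
orientation: [3.142, -0.0, -3.088]
finger_gap: 0.0091
finger_force: 49.8
at [ 0.4879 -0.0267  0.2766] yaw -3.088 turn -0.002 shift after turn [-0.01  0.    1.32] or before [-0.01  0.    1.32]
```

```bash
python3 -m inch '[[-0.01,0,0.2,0,0],[0,0,0.4,0,0],[0,0,0.3,0,0],[0,0,0.1,0,0],[0,0,0.05,0,0]]' | grep -E "tcp|ori|wrist"
python3 -m inch '[[0,0,0.04,0,0],[0,0,0.03,0,0],[0,0,0.03,0,0],[0,0,0.02,0,0],[0,0,0,0,0]]'| grep -E "tcp|ori|wrist"
```

```text
tcp_pos: [0.488, -0.0267, 0.2337]
orientation: [3.141, -0.002, -3.087]
wrist_force: [0.4, 0.5, -0.8]
tcp_pos: [0.4884, -0.0268, 0.2302]
orientation: [-3.142, 0.0, -3.086]
wrist_force: [-0.3, 0.9, -2.0]
```

```bash
python3 -m inch '[[0,0,0.02,0,0],[0,0,0.02,0,0],[0,0,0.02,0,0],[0,0,0.0,0,0],[0,0,0,0,0]]'| grep -E "tcp|ori|wrist"
```

```text
tcp_pos: [0.4883, -0.0267, 0.2277]
orientation: [-3.142, -0.0, -3.086]
wrist_force: [1.2, 0.4, -1.9]
```

```bash
python3 -m inch '[[0,0,0.02,0,0],[0,0,0.02,0,0],[0,0,0.02,0,0],[0,0,0.02,0,0],[0,0,0,0,0]]'| grep -E "tcp|ori|wrist"
```

```text
tcp_pos: [0.4883, -0.0267, 0.2243]
orientation: [3.142, -0.0, -3.086]
wrist_force: [-0.4, 0.3, -1.8]
```

```bash
python3 -m inch '[[0,0,0.02,0,0],[0,0,0.01,0,0],[0,0,0.01,0,0],[0,0,0,0,0],[0,0,0,0,0]]'| grep -E "tcp|ori|wrist"
```

```text
tcp_pos: [0.4885, -0.0268, 0.2237]
orientation: [-3.141, 0.001, -3.086]
wrist_force: [-0.7, 0.2, 5.9]
```

Seated. Next I release, rise, move away and look.

```bash
python3 -m inch '[[0,0,0.01,0,0],[0,0,0,0,24],[0,0,0,0,24],[0,0,0,0,24],[0,0,-0.2,0,24]]'| grep -E "tcp|wrist"
python3 -m inch '[[0,0,-0.6,0,24],[0,0,-0.8,0,24],[0,0,-0.8,0,24],[0,0,-0.4,0,24],[0,0,0,0,24]]' | grep -E "tcp|wrist"
python3 -m inch '[[0,0.4,0,0,24],[0,0.8,0,0,24],[0,0.8,0,0,24],[0,0.8,0,0,24],[0,0.4,0,0,24]]' | grep -E "clock|tcp|wrist"
python3 - <<'E'
from h import *
t=optics.camera("top"); s=optics.camera("side")
a=cv2.resize(s[100:330,190:450,::-1],None,fx=2,fy=2,interpolation=3)[:460]; b=cv2.resize(t[120:320,270:410,::-1],None,fx=1.9,fy=1.9,interpolation=3)
b=cv2.copyMakeBorder(b,0,460-b.shape[0],0,0,0); cv2.imwrite("pics/end.png",np.hstack([a,b]))
E
```

```text
tcp_pos: [0.4878, -0.0267, 0.2292]
wrist_force: [-0.2, 0.2, -0.4]
tcp_pos: [0.4889, -0.0268, 0.3393]
wrist_force: [0.2, 0.0, 0.3]
clock: 34.05
tcp_pos: [0.4807, 0.1036, 0.3342]
wrist_force: [0.3, 0.1, 0.5]
```

View pics/end.png

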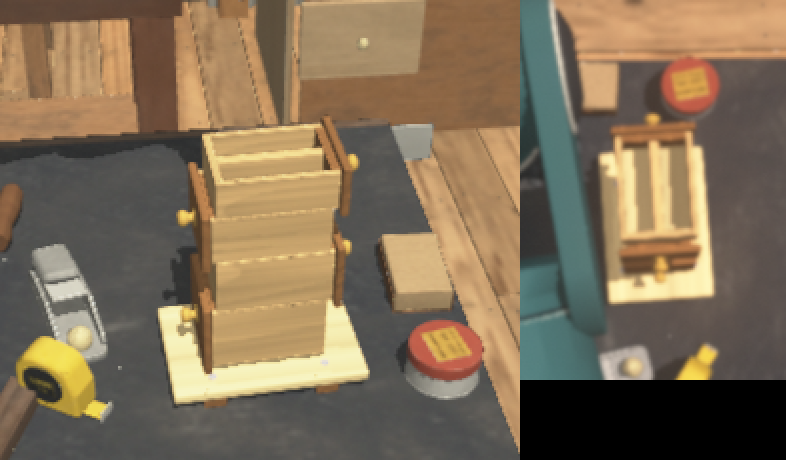

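The stack stands level and closed on the board. The knobs alternate (crop pixels (188,315), (345,247), (185,218), (352,162)), and the tin and block are untouched.

```bash
python3 -c "
from rig import arm
print(arm.finish_job())"
```

```text
the job is handed in; nothing more can be done
None
```

All four drawers are stacked on the middle of the board in order of depth, with knobs alternating and each fully seated; I handed the job in at about 34 s of the 72 s allowed, with the wax tin and sanding block left where they were.

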